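# Swing a square panel meter round the corner post and seat it on the test pins

### The arm

A 7-joint arm with a two-finger parallel gripper is mounted at the origin on the work surface. World frame = base frame: x ahead of the robot, y to its left, z up, the work surface at z = 0. Lengths are in m, angles in rad, forces in N, time in s.
With the tool pointing down it reaches from about 0.4 to 0.85 m from the base axis. Payload 4.5 kg.
Tool frame: the origin (TCP) lies between the finger pads; the fingertips stand 19 mm ahead of it and the grasp point (between the pads) is the TCP (r.tips_ahead is the distance from the TCP to the fingertips, in m); z points along the fingers, y is the line along which they close (so a half turn about z gives the same grasp; the last joint's range is limited). The gripper opens to 88 mm and grips with 3 to 60 N. Pads are 18 mm wide; open, the fingers measure 123 mm over their backs; the gripper's body (75 mm by 187 mm) begins 45 mm behind the grasp point.
Start: joints at [-1.278, 0.689, -0.195, 1.565, 0.157, 0.902, -0.215], TCP at [0.16, 0.604, 0.258] pointing down, gripper open.
Joint ranges: [-3.01, 3.01], [-0.46, 2.08], [-1.47, 1.51], [0.13, 2.56], [-1, 4.14], [0.04, 2.09], [-2.66, 2.66]. Speed limits (rad/s): [2.57, 2.57, 3.14, 3.14, 3.14, 3.14, 3.14].

### API

Orientations are given as a unit quaternion [x, y, z, w].
In Python, from plant import r, cams, models gives the robot as it stands. The module is installed in compiled form; this text tells all that it offers.
- The arm moves only by the tool jog_arm, never from a script. Its arguments are lists of equal length, an entry for each row: "turn": the turn, a rotation vector about the tool's x, y, z in rad, a list of three; "translation": the shift along the tool's x, y, z in m, a list of three; "grip": the closure, from 0 (fully open) to 1 (shut). In form: {"turn": [[ax, ay, az], ...], "translation": [[tx, ty, tz], ...], "grip": [grip, ...]}. A call has 1 to 20 rows; each row is the pose to reach, as a shift and turn from the pose commanded when the call began, along the tool's axes at that moment; what a row does not reach only later rows make up. A row lasts 1/8 s, in which the tool goes at most 62.5 mm and 10.7 degrees, less where a joint would pass 70% of its speed; a pose out of reach is approached as far as the arm can. A call with a gripper value outside its range is refused whole. The fingers move at their own pace and stop on an object; "force" is the grip in N (left out, the last holds). Time passes only in rows, so rows that repeat a pose let the fingers close. It gives the time, the measured TCP pose, the force, the opening and the grip force at its end, in the units of the state.
- r.get_state(): the state, without advancing time (a new reading comes with each control period).
- cams.snapshot(name): name is "scene" or "top" or "wrist"; returns the picture (384x512x3 uint8, red, green, blue); there is no depth.
- cams.camera_params(name): a dict with "fx", "fy", "cx", "cy" (pixels), "eye" and "orientation" of the camera in the world. Camera axes: x right, y up, looking along -z (the intrinsics and any distortion apply to the point x, -y, -z); pixel columns grow to the right and rows downward; lengths in m; the calibration is good to about 2 mm. A picture is of the moment at which its call begins: read the wrist's pose just before it. camera_params takes no time and is no camera call; for the wrist camera it gives the pose at the moment of the call.
- r.finish_job(): hands the job in; it is judged then, once.
Trained networks look in the newest picture that a camera, given by its name, has taken for a name from the list of things; names that differ only in an ending like _2 or _b are one class to them, and where a whole thing is asked for, a point or a joint stands for the part that bears it (a point fixed in the world has none). Each returns a list of dicts, best first, with "p" (0 to 1); they miss things now and then, are a little off and sometimes report something else, mostly with a low value. They report only what shows in the picture. A call takes as long as a camera call.
- models.find_in(camera, name): "position" ([x, y, z] in m, in world coordinates, good to about 4 mm: the middle of the surface that is visible of it).
- models.masks_of(camera, name): "pixels" (384x512 bool, what is visible of it).
- models.place_of(camera, name): "position" ([x, y, z] in m, in world coordinates, good to about 4 mm: a listed point, or the origin of a listed thing).
The state is a dict: "clock": time; "q": joint angles; "qd": joint speeds; "joint_torque": joint torques, N m; "tool_pos": TCP position; "eef_rot": TCP orientation; "contact_force": force on the tool from outside, world axes, zero at the start; "moment": the same for the moment, N m; "opening": opening from 0.0 (shut) to 1.0 (fully open); "finger_force": force on a finger pad.
Only numpy, scipy, OpenCV 4.12 (cv2) and the standard library are available. Lean on these libraries where they do the work, as an engineer would, in place of code of your own. Each camera call takes 0.05 s, during which the arm holds its last target. There are 200 camera calls.

### The job

The square panel meter lies on the test jig's board with its terminals towards the arm. Push it against the fixed corner post at the fence's end so that it swings a quarter turn round the post and lies along the fence with its terminals towards the end stop, then slide it along the fence, past the side spring, until it is fully home on the solid red stop behind the sprung test pins: feel for the stop, press lightly (about 10 N on it, never over 35 N), and leave the meter there with the pins pressed in. Keep the meter flat on the board, never knock or push it with more than 60 N, and leave the dial glass, iron collar, brass barrel and coin tray undisturbed.

Things in the scene. Friction and masses are not known exactly. Their poses are not given: they have to be found in the camera images.
- meter: the square panel meter, light grey case 100 x 100 mm, 42 mm high, about 0.55 kg, too wide to grip, cream dial with a red needle, green terminal strip with four brass screws along its +y edge. Origin: centre of its underside; +y points out of the terminal edge, z up. Four plain upright sides. Slides on the board at 1.5 to 4 N, under the side spring at 3 to 7 N
- terminals (a point): the middle of the meter's terminal edge, 50 mm from the meter's axis along its +y, 26 mm above its underside
- jig: the fixed test jig: brown board 10 mm thick, from x -165 to +60 and y -235 to +255 mm in its own frame. Origin: on the bench under the corner where the fence line meets the post. +y runs along the fence to the end stop, -x towards the arm. At the start the meter's terminals face the jig's -x; seated, they face +y and the meter's centre is at jig x = -50 mm
- fence_start (a point): foot of the aluminium fence's face at its end by the post, on the board. The fence's flat face is the jig's plane x = 0 from y = 16 to 246 mm, 30 mm high above the board; the lane for the meter is on its -x side, 100 mm wide
- spring (a point): middle of the steel leaf spring's pressing face, across the lane from the fence, as it stands unpressed (jig x = -97, y = 155 mm, 24 mm above the board; blade 20 mm high). It stands 3 mm into the lane at y = 137 to 173 mm, with a sloping lead-in from y = 107 mm, yields (1.5 N at first touch, then 0.4 N/mm) and presses the meter against the fence
- seat (a point): the nearest place where the red stop plate's face can stand (jig x = -50, y = 196 mm, 26 mm above the board). The plate is locked by a thumbscrew 0 to 15 mm farther along +y, as somebody last set it; the setting is not measured and must be felt
- post: the fixed corner post at the mouth of the fence: upright round steel pin, 16 mm in diameter, 44 mm high above the board. Origin: centre of its foot on the board, at jig x = +8, y = 0 mm, so its side is in line with the fence's face. A square pushed in +y with the +x part of its leading side against the post swings clockwise (seen from above) round it into the lane
- endblock: the fixed black end block of the lane, 80 mm wide, 46 mm high, origin at the foot of its lane side (jig x = -50, y = 227 mm). In front of it stand the red stop plate (76 mm wide, 3 to 39 mm above the board) and four brass test pins that stick 5 mm out of the plate and spring back into it: together 0.4 N at first touch to 2.4 N when flush, where the plate stops the meter hard
- dialglass: bystander: curved glass dial cover 100 mm in diameter held upright by a steel spring clip on a 60 x 80 mm foot, 111 mm high, origin at the centre of the foot; fragile
- collar: bystander: black iron meter base collar, 100 mm in diameter, 34 mm high, with three bolt lugs out to 62 mm from its axis, origin at the centre of its underside
- barrel: bystander: brass clockwork barrel, 75 mm in diameter, 36 mm high, origin at the centre of its underside
- cointray: bystander: pale green enamel coin tray 110 x 160 x 24 mm, origin at the centre of its underside

How it is judged:
On the way, in this order (a step that is already met when the one before it is completed fails the run):
1. the meter is swinging round the corner post: between 30 and 60 degrees still to turn while it bears on the post (contact force between meter and post above 0.3 N and angle between the y axis of meter and the y axis of jig, either way round between 0.52 and 1.05 rad), for 0.1 s.
2. the meter lies along the fence (within 5 degrees, side within 6 mm of it) with its terminals towards the end stop (angle between the y axis of meter and the y axis of jig, either way round below 0.09 rad and x of meter in the frame of jig above -0.056 m and y of terminals in the frame of jig above 0.04 m), for 0.1 s.
3. the meter is pressed home on the solid stop: more than 4 N on the end stop (the pins alone give 2.4 N) (contact force between meter and endblock above 4 N and angle between the y axis of meter and the y axis of jig, either way round below 0.05 rad), for 0.02 s.
At the end, for the whole second after the job is handed in: the meter lies flat on the board and at rest, within 3 degrees of the fence and 3 mm of touching it, its terminals facing the end stop and holding the test pins pressed in with more than 1.6 N (within about 2 mm of the solid stop) (contact force between meter and endblock above 1.6 N and angle between the y axis of meter and the y axis of jig, either way round below 0.05 rad and x of meter in the frame of jig between -0.053 and -0.047 m and y of terminals in the frame of jig above 0.192 m and z of meter in the frame of jig below 0.013 m and angle between meter's own z axis and vertical below 0.04 rad and linear speed of meter below 0.01 m/s).
It fails at once if the arm pushes on the meter with more than 60 N (contact force between any of the arm, the fingers and meter above 60 N).
It fails at once if the meter is driven against the end stop with more than 35 N (contact force between meter and endblock above 35 N).
It fails at once if the meter is lifted off the board or tipped (z of meter in the frame of jig above 0.018 m or angle between meter's own z axis and vertical above 0.15 rad).
It fails at once if a bystander is moved more than 10 mm (distance of any of dialglass, collar, barrel, cointray from where it was at the start of the episode above 0.01 m).
It also fails if it takes over 72 s, if anything falls off the work surface, if the arm or the gripper's body presses on something with over 40 N, if the wrist force passes 120 N, or if a joint passes its speed limit or range.

## Working session

There is one attempt and no reset: what is moved stays moved. The work goes in short steps, Python scripts to look and compute and a tool call to move; the robot and the scene stay as the last step left them, time stands still between calls to the robot, and variables do not carry over. Pictures are saved under pics/ and viewed, at most 10 in all, crops included, and the job is handed in when it is done.

Besides the shell and the picture viewer there is one more tool, called after "Emit:" by a JSON object that holds its "method" and its "body". jog_arm: Moves the arm, as the interface text tells. Its arguments: {"type":"object","properties":{"turn":{"type":"array"},"translation":{"type":"array"},"grip":{"type":"array"},"force":{"type":"number"}},"required":["turn","translation","grip"]}

```bash
mkdir -p pics; python3 - <<'E'
from plant import r,cams,models
import cv2,numpy as np
s=r.get_state();print(s['clock'],s['tool_pos'],s['eef_rot'],s['contact_force'])
a=[]
for c in('top','scene'):
    im=cams.snapshot(c);a.append(im[:,:,::-1]);
    for n in['meter','terminals','jig','fence_start','spring','seat','post','endblock','dialglass','collar','barrel','cointray']:
        d=models.place_of(c,n);print(c,n,[(np.round(e['position'],3).tolist(),round(e['p'],2)) for e in d[:2]])
cv2.imwrite('pics/a.png',a[0]);cv2.imwrite('pics/b.png',a[1])
E
```

```text
0.0 [0.15986156 0.60358603 0.25688726] [ 1.29001836e-01  9.91643902e-01 -9.46980094e-04 -4.15378582e-05] [ 0.18878725  0.12964846 -0.27124495]
top meter [([0.587, -0.119, 0.012], 0.59)]
top terminals [([0.534, -0.114, 0.036], 0.83)]
top jig [([0.595, 0.016, -0.001], 0.8)]
top fence_start [([0.593, 0.03, 0.013], 0.61)]
top spring [([0.483, 0.159, 0.033], 0.89)]
top seat [([0.526, 0.206, 0.038], 0.97)]
top post [([0.602, 0.017, 0.008], 0.49)]
top endblock [([0.523, 0.238, 0.011], 0.62)]
top dialglass [([0.69, 0.104, -0.002], 0.75)]
top collar [([0.733, -0.052, 0.001], 0.77), ([0.523, 0.207, 0.039], 0.3)]
top barrel [([0.354, 0.207, -0.003], 0.77)]
top cointray []
scene meter [([0.589, -0.119, 0.014], 0.86)]
scene terminals [([0.538, -0.112, 0.032], 0.63)]
scene jig [([0.59, 0.014, 0.002], 0.91), ([0.479, 0.161, 0.033], 0.66)]
scene fence_start [([0.589, 0.03, 0.01], 0.75), ([0.734, -0.058, 0.001], 0.53)]
scene spring [([0.48, 0.156, 0.034], 0.83), ([0.601, 0.016, 0.015], 0.74)]
scene seat [([0.526, 0.208, 0.037], 0.91), ([0.588, -0.119, 0.011], 0.52)]
scene post [([0.598, 0.011, 0.013], 0.5)]
scene endblock [([0.523, 0.237, 0.011], 0.93)]
scene dialglass [([0.599, 0.014, 0.012], 0.74), ([0.695, 0.102, -0.003], 0.61)]
scene collar [([0.732, -0.055, 0.003], 0.87)]
scene barrel [([0.361, 0.206, 0.01], 0.58)]
scene cointray [([0.629, -0.337, 0.001], 0.7)]
```

View pics/a.png

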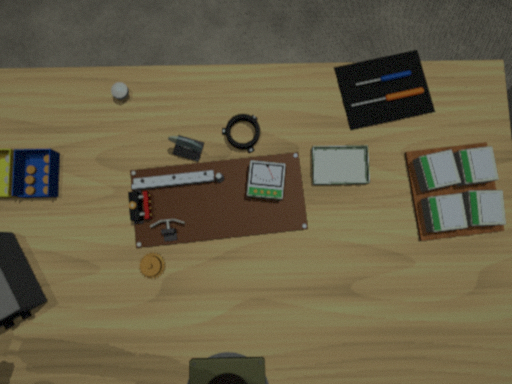

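View pics/b.png

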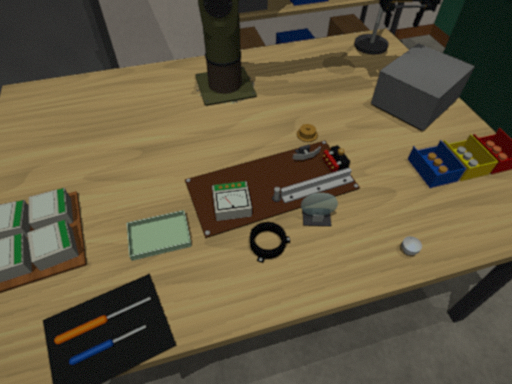

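The overhead view shows the jig with its fence top at about (175,180), post at (219,178), meter at (266,180) with the green terminals towards the arm, and red stop at (147,207). The glass, at (185,147), stands behind the fence. The network positions agree with the picture, so I'll fit the jig frame next.

```bash
cat > h.py <<'E'
from plant import r,cams,models
import numpy as np
from scipy.spatial.transform import Rotation as R
P=[(0,0),(8,0),(0,16),(-97,155),(-50,227)]
W=[(.5925,.015),(.600,.014),(.591,.030),(.4815,.1575),(.523,.2375)]
P=np.array(P)/1e3;W=np.array(W);w=[1,1,1,1,1]
p0,w0=P.mean(0),W.mean(0)
a=P-p0;b=W-w0
yaw=np.arctan2((a[:,0]*b[:,1]-a[:,1]*b[:,0]).sum(),(a*b).sum())
c,s=np.cos(yaw),np.sin(yaw);RJ=np.array([[c,-s],[s,c]]);T=w0-RJ@p0
toj=lambda p:RJ.T@(np.array(p)[:2]-T)
tow=lambda p:RJ@np.array(p)+T
def st():
    q=r.get_state();M=R.from_quat(q['eef_rot']).as_matrix()
    f=q['contact_force'];fj=RJ.T@f[:2]
    print('t',round(q['clock'],2),'tcp jig mm',np.round(toj(q['tool_pos'])*1e3,1),'z',np.round(q['tool_pos'][2]*1e3,1),
     'F jig',np.round(fj,1),round(f[2],1),'op',round(float(q['opening']),2),'tool y in jig deg',round(np.degrees(np.arctan2(*(RJ.T@M[:2,1])[::-1])),1))
    return q,M
E
python3 - <<'E'
from h import *
print(np.degrees(yaw),T,[np.round((RJ@p+T-w)*1e3,1) for p,w in zip(P,W)])
print('seat',toj([.526,.207]),'meter',toj([.588,-.119]),'term',toj([.536,-.113]),'glass',toj([.692,.103]),'barrel',toj([.358,.206]),'collar',toj([.733,-.053]),'tray',toj([.629,-.337]))
q,M=st()
# target yaw: tool y along jig +y ; tool pointing down
ty=np.r_[RJ@[0,1],0];tz=np.array([0,0,-1.]);tx=np.cross(ty,tz)
Mt=np.c_[tx,ty,tz];print('turn',R.from_matrix(M.T@Mt).as_rotvec())
for g in[(-.046,-.225,.15),(-.046,-.225,.04)]:
    wp=np.r_[tow(g[:2]),g[2]];print(wp,M.T@(wp-q['tool_pos']))
E
```

```text
5.148680598510583 [0.59243118 0.01401596] [array([-0.1, -1. ]), array([0.4, 0.7]), array([-0., -0.]), array([0.4, 2.2]), array([-0.7, -1.9])]
seat [-0.04884465  0.19816695] meter [-0.01635022 -0.13208161] term [-0.06760197 -0.12143931] glass [0.10715255 0.07968965] barrel [-0.21625654  0.2122474 ] collar [ 0.1339876  -0.07936028] tray [ 0.00492091 -0.35288138]
t 1.3 tcp jig mm [-377.8  626.6] z 257.7 F jig [-0.2 -0.9] -0.4 op 1.0 tool y in jig deg 70.0
turn [ 9.32544264e-05  1.33198321e-05 -3.48687210e-01]
[ 0.5668084  -0.21420427  0.15      ] [-0.60279044 -0.68704261  0.10768188]
[ 0.5668084  -0.21420427  0.04      ] [-0.60279077 -0.68705291  0.21768188]
```

Emit:
{"method": "jog_arm", "body": {"turn": [[0, 0, -0.1], [0, 0, -0.2], [0, 0, -0.3], [0, 0, -0.349], [0, 0, -0.349], [0, 0, -0.349], [0, 0, -0.349], [0, 0, -0.349], [0, 0, -0.349], [0, 0, -0.349], [0, 0, -0.349], [0, 0, -0.349], [0, 0, -0.349], [0, 0, -0.349], [0, 0, -0.349], [0, 0, -0.349], [0, 0, -0.349], [0, 0, -0.349], [0, 0, -0.349]], "translation": [[-0.05, -0.03, 0], [-0.1, -0.06, 0.01], [-0.15, -0.09, 0.02], [-0.2, -0.12, 0.03], [-0.25, -0.15, 0.04], [-0.3, -0.18, 0.05], [-0.35, -0.21, 0.05], [-0.4, -0.25, 0.06], [-0.42, -0.3, 0.06], [-0.45, -0.35, 0.06], [-0.475, -0.4, 0.06], [-0.5, -0.45, 0.07], [-0.52, -0.5, 0.08], [-0.54, -0.55, 0.09], [-0.56, -0.6, 0.1], [-0.58, -0.65, 0.1], [-0.603, -0.687, 0.11], [-0.603, -0.687, 0.11], [-0.603, -0.687, 0.11]], "grip": [1, 1, 1, 1, 1, 1, 1, 1, 1, 1, 1, 1, 1, 1, 1, 1, 1, 1, 1]}}

```text
clock: 3.68
tool_pos: [0.567, -0.2132, 0.1477]
eef_rot: [-0.045, 0.999, 0.001, 0.0]
contact_force: [0.2, 0.9, -0.0]
opening: 0.008
finger_force: 0.0
```

```bash
python3 - <<'E'
from h import *
import cv2
st()
im=cams.snapshot('wrist');cv2.imwrite('pics/w1.png',im[:,:,::-1])
for n in['meter','terminals','post','fence_start']:
    print(n,[(np.round(e['position'],3).tolist(),np.round(toj(e['position'])*1e3).tolist(),round(e['p'],2)) for e in models.place_of('wrist',n)[:1]])
E
```

```text
t 3.67 tcp jig mm [ -45.7 -224. ] z 147.7 F jig [0.2 0.8] -0.0 op 0.01 tool y in jig deg 90.1
meter [([0.584, -0.118, 0.013], [-20.0, -131.0], 0.74)]
terminals [([0.538, -0.108, 0.039], [-65.0, -116.0], 0.91)]
post []
fence_start []
```

View pics/w1.png

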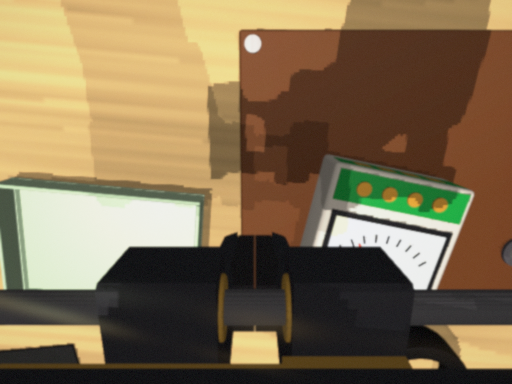

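The wrist view shows the meter, with its terminal edge running from (333,160) to (472,192). It already lies about 14° clockwise of square. I'll go down behind its trailing side, turned to match.

Emit:
{"method": "jog_arm", "body": {"turn": [[0, 0, 0.12], [0, 0, 0.24], [0, 0, 0.24], [0, 0, 0.24], [0, 0, 0.24], [0, 0, 0.24], [0, 0, 0.24]], "translation": [[-0.02, 0, 0.03], [-0.02, 0, 0.06], [-0.02, 0, 0.09], [-0.02, 0, 0.108], [-0.02, 0, 0.108], [-0.02, 0.015, 0.108], [-0.02, 0.022, 0.108]], "grip": [1, 1, 1, 1, 1, 1, 1]}}

```text
clock: 4.8
tool_pos: [0.5859, -0.1883, 0.0409]
eef_rot: [0.074, 0.997, 0.001, 0.001]
contact_force: [0.1, 0.5, -0.8]
opening: 0.008
finger_force: 0.0
```

```bash
python3 -c "
from h import *
st()"
```

```text
t 4.8 tcp jig mm [ -24.7 -200.9] z 40.9 F jig [0.1 0.5] -0.8 op 0.01 tool y in jig deg 76.4
```

Emit:
{"method": "jog_arm", "body": {"turn": [[0, 0, 0], [0, 0, 0], [0, 0, 0], [0, 0, 0], [0, 0, 0], [0, 0, 0], [0, 0, 0], [0, 0, 0], [0, 0, 0], [0, 0, 0]], "translation": [[0.001, 0.004, 0.001], [0.002, 0.008, 0.001], [0.003, 0.013, 0.001], [0.005, 0.019, 0.001], [0.0065, 0.026, 0.001], [0.008, 0.033, 0.001], [0.0095, 0.04, 0.001], [0.011, 0.047, 0.001], [0.0125, 0.053, 0.001], [0.014, 0.058, 0.001]], "grip": [1, 1, 1, 1, 1, 1, 1, 1, 1, 1]}}

```text
clock: 6.05
tool_pos: [0.5797, -0.1305, 0.0386]
eef_rot: [0.075, 0.997, 0.0, -0.0]
contact_force: [0.8, -3.7, 2.8]
opening: 0.005
finger_force: 1.9
```

```bash
cat >> h.py <<'E'
def look(cs=('top','scene'),ns=('meter','terminals')):
    q,M=st()
    for c in cs:
        cams.snapshot(c)
        for n in ns:
            print(c,n,[(np.round(toj(e['position'])*1e3).tolist(),round(e['position'][2]*1e3),round(e['p'],2)) for e in models.place_of(c,n)[:1]])
E
python3 -c "
from h import *
look()"
```

```text
t 6.05 tcp jig mm [ -25.6 -142.8] z 38.6 F jig [ 0.5 -3.8] 2.8 op 0.01 tool y in jig deg 76.3
top meter [([-13.0, -78.0], 10, 0.9)]
top terminals [([-63.0, -59.0], 36, 0.93)]
scene meter [([-13.0, -78.0], 13, 0.73)]
scene terminals [([-62.0, -64.0], 35, 0.88)]
```

Emit:
{"method": "jog_arm", "body": {"turn": [[0, 0, 0], [0, 0, 0], [0, 0, 0], [0, 0, 0], [0, 0, 0], [0, 0, 0], [0, 0, 0], [0, 0, 0], [0, 0, 0]], "translation": [[0.002, 0.006, 0], [0.003, 0.012, 0], [0.005, 0.018, 0], [0.005, 0.01, 0], [0.008, 0.004, 0], [0.02, 0, 0], [0.03, 0, 0], [0.04, 0, 0], [0.04, 0, 0]], "grip": [1, 1, 1, 1, 1, 1, 1, 1, 1]}}

```text
clock: 7.48
tool_pos: [0.5391, -0.1246, 0.0387]
eef_rot: [0.074, 0.997, 0.0, -0.001]
contact_force: [0.1, 0.0, 0.4]
opening: 0.001
finger_force: 0.0
```

```bash
python3 -c "
from h import *
look()"
```

```text
t 7.47 tcp jig mm [ -65.5 -133.3] z 38.7 F jig [0.1 0. ] 0.4 op 0.0 tool y in jig deg 76.3
top meter [([-14.0, -59.0], 13, 0.87)]
top terminals [([-61.0, -45.0], 34, 0.62)]
scene meter [([-17.0, -57.0], 14, 0.65)]
scene terminals [([-62.0, -45.0], 37, 0.6)]
```

```bash
cat >> h.py <<'E'
def swing(ths,c,p,over=0):
    q,M=st()
    Mj=RJ.T@M[:2,:2]          # tool x,y in jig
    t0=90-np.degrees(np.arctan2(Mj[1,1],Mj[0,1])); here=toj(q['tool_pos'])
    for d in ths:
        th=np.radians(d);n=np.array([np.sin(th),np.cos(th)]);t=np.array([-np.cos(th),np.sin(th)])
        g=(np.array([8,0])-(125.5-over)*n+(p-c)*t)/1e3
        print(d,np.round(g*1e3),'turn',round(np.radians(d-t0),2),'tr',np.round(Mj.T@(g-here),3))
E
python3 -c "
from h import *
swing(range(16,64,5),-7,29)"
```

```text
t 7.78 tcp jig mm [ -64.  -133.9] z 38.7 F jig [-0.4 -0.5] -0.6 op 0.0 tool y in jig deg 76.3
16 [ -61. -111.] turn 0.04 tr [0.003 0.023]
21 [ -71. -104.] turn 0.13 tr [0.013 0.027]
26 [-79. -97.] turn 0.21 tr [0.024 0.032]
31 [-87. -89.] turn 0.3 tr [0.033 0.038]
36 [-95. -80.] turn 0.39 tr [0.043 0.045]
41 [-102.  -71.] turn 0.48 tr [0.051 0.052]
46 [-107.  -61.] turn 0.56 tr [0.059 0.06 ]
51 [-112.  -51.] turn 0.65 tr [0.066 0.069]
56 [-116.  -40.] turn 0.74 tr [0.073 0.078]
61 [-119.  -29.] turn 0.83 tr [0.078 0.088]
```

Emit:
{"method": "jog_arm", "body": {"turn": [[0, 0, 0.02], [0, 0, 0.04], [0, 0, 0.04], [0, 0, 0.08], [0, 0, 0.13], [0, 0, 0.17], [0, 0, 0.21], [0, 0, 0.25], [0, 0, 0.3], [0, 0, 0.34], [0, 0, 0.39]], "translation": [[0.001, 0.01, 0], [0.002, 0.017, 0], [0.003, 0.023, 0], [0.008, 0.025, 0], [0.013, 0.027, 0], [0.019, 0.03, 0], [0.024, 0.032, 0], [0.029, 0.035, 0], [0.033, 0.038, 0], [0.038, 0.041, 0], [0.043, 0.045, 0]], "grip": [1, 1, 1, 1, 1, 1, 1, 1, 1, 1, 1]}}

```text
clock: 9.15
tool_pos: [0.5041, -0.0739, 0.0387]
eef_rot: [0.268, 0.963, 0.0, -0.0]
contact_force: [0.0, -1.4, 0.4]
opening: 0.007
finger_force: 0.7
```

```bash
python3 -c "
from h import *
look()"
```

```text
t 9.15 tcp jig mm [-95.8 -79.7] z 38.7 F jig [-0.1 -1.4] 0.4 op 0.01 tool y in jig deg 53.7
top meter [([-22.0, -55.0], 14, 0.55)]
top terminals []
scene meter [([-23.0, -51.0], 12, 0.68)]
scene terminals [([-64.0, -23.0], 36, 0.65)]
```

```bash
python3 -c "
from h import *
swing([36],6,22,-8)
swing(range(36,60,4),6,22,3)"
```

```text
t 9.45 tcp jig mm [-95.4 -79.5] z 38.7 F jig [-0.1  1.5] -0.4 op 0.01 tool y in jig deg 54.0
36 [-83. -99.] turn -0.0 tr [-0.021 -0.008]
t 9.45 tcp jig mm [-95.4 -79.5] z 38.7 F jig [-0.1  1.5] -0.4 op 0.01 tool y in jig deg 54.0
36 [-77. -90.] turn -0.0 tr [-0.021  0.003]
40 [-83. -84.] turn 0.07 tr [-0.012  0.004]
44 [-89. -77.] turn 0.14 tr [-0.004  0.006]
48 [-94. -70.] turn 0.21 tr [0.004 0.009]
52 [-98. -63.] turn 0.28 tr [0.012 0.012]
56 [-103.  -55.] turn 0.35 tr [0.02  0.015]
```

Emit:
{"method": "jog_arm", "body": {"turn": [[0, 0, 0], [0, 0, 0], [0, 0, 0], [0, 0, 0], [0, 0, 0], [0, 0, 0], [0, 0, 0.04], [0, 0, 0.07], [0, 0, 0.1], [0, 0, 0.14], [0, 0, 0.18]], "translation": [[-0.002, -0.008, 0], [-0.012, -0.008, 0], [-0.021, -0.008, 0], [-0.021, -0.004, 0], [-0.021, 0, 0], [-0.021, 0.003, 0], [-0.017, 0.0035, 0], [-0.012, 0.004, 0], [-0.008, 0.005, 0], [-0.004, 0.006, 0], [0, 0.0075, 0]], "grip": [1, 1, 1, 1, 1, 1, 1, 1, 1, 1, 1]}}

```text
clock: 10.82
tool_pos: [0.5066, -0.0687, 0.0386]
eef_rot: [0.354, 0.935, -0.001, -0.001]
contact_force: [-2.9, -4.9, 1.7]
opening: 0.007
finger_force: 3.1
```

```bash
python3 -c "
from h import *
look()
import cv2
im=cams.snapshot('top')[120:290,110:320];im2=cams.snapshot('wrist')
a=cv2.resize(im,(420,340));b=cv2.resize(im2,(380,285));b=cv2.copyMakeBorder(b,0,55,0,0,0)
cv2.imwrite('pics/c.png',np.hstack([a,b])[:,:,::-1])"
```

```text
t 10.82 tcp jig mm [-92.9 -74.6] z 38.6 F jig [-3.4 -4.6] 1.7 op 0.01 tool y in jig deg 43.4
top meter [([-29.0, -45.0], 13, 0.65)]
top terminals [([-31.0, -47.0], 14, 0.43)]
scene meter [([-28.0, -45.0], 12, 0.59)]
scene terminals [([-66.0, -9.0], 36, 0.62)]
```

View pics/c.png

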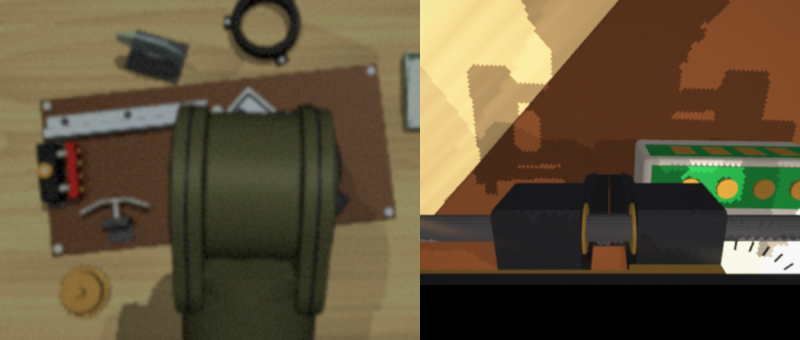

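The left half (top view) shows the meter's far corner at (248,98), by the post at (215,110). The wrist view shows the meter square to the fingers, at about 45°. The 5.7 N push exceeds board friction, so it is bearing on the post. I'll carry on along the arc.

```bash
python3 -c "
from h import *
swing(range(48,92,4),6,23,3)"
```

```text
t 11.22 tcp jig mm [-93.4 -74.1] z 38.7 F jig [-3.9 -3.9] 3.1 op 0.0 tool y in jig deg 43.6
48 [-94. -69.] turn 0.03 tr [0.004 0.003]
52 [-99. -62.] turn 0.1 tr [0.013 0.004]
56 [-103.  -54.] turn 0.17 tr [0.021 0.007]
60 [-107.  -47.] turn 0.24 tr [0.029 0.009]
64 [-110.  -38.] turn 0.31 tr [0.037 0.013]
68 [-112.  -30.] turn 0.38 tr [0.045 0.017]
72 [-114.  -22.] turn 0.45 tr [0.052 0.021]
76 [-115.  -13.] turn 0.52 tr [0.059 0.026]
80 [-116.   -5.] turn 0.59 tr [0.066 0.032]
84 [-116.    4.] turn 0.66 tr [0.072 0.038]
88 [-115.   13.] turn 0.73 tr [0.078 0.044]
```

Emit:
{"method": "jog_arm", "body": {"turn": [[0, 0, 0.03], [0, 0, 0.06], [0, 0, 0.1], [0, 0, 0.135], [0, 0, 0.17], [0, 0, 0.205], [0, 0, 0.24], [0, 0, 0.275], [0, 0, 0.31], [0, 0, 0.345], [0, 0, 0.38], [0, 0, 0.415], [0, 0, 0.45]], "translation": [[0.004, 0.003, 0], [0.008, 0.0035, 0], [0.013, 0.004, 0], [0.017, 0.0055, 0], [0.021, 0.007, 0], [0.025, 0.008, 0], [0.029, 0.009, 0], [0.033, 0.011, 0], [0.037, 0.013, 0], [0.041, 0.015, 0], [0.045, 0.017, 0], [0.0485, 0.019, 0], [0.052, 0.021, 0]], "grip": [1, 1, 1, 1, 1, 1, 1, 1, 1, 1, 1, 1, 1]}}

```text
clock: 12.85
tool_pos: [0.4797, -0.0181, 0.0386]
eef_rot: [0.553, 0.833, -0.002, -0.002]
contact_force: [-5.6, -4.1, 2.7]
opening: 0.004
finger_force: 3.2
```

```bash
python3 -c "
from h import *
look()
swing(range(64,94,4),14,31,3)"
```

```text
t 12.85 tcp jig mm [-115.2  -21.9] z 38.6 F jig [-5.9 -3.6] 2.7 op 0.0 tool y in jig deg 17.7
top meter [([-47.0, -26.0], 13, 0.71)]
top terminals []
scene meter [([-46.0, -25.0], 11, 0.7)]
scene terminals [([-61.0, 23.0], 35, 0.96)]
t 13.15 tcp jig mm [-115.3  -21.2] z 38.6 F jig [-5.9 -2.4] 2.9 op 0.01 tool y in jig deg 17.8
64 [-110.  -38.] turn -0.14 tr [-0.018  0.   ]
68 [-112.  -30.] turn -0.07 tr [-0.009  0.   ]
72 [-114.  -22.] turn -0.0 tr [-0.001  0.001]
76 [-115.  -13.] turn 0.07 tr [0.008 0.003]
80 [-116.   -5.] turn 0.14 tr [0.016 0.005]
84 [-116.    4.] turn 0.21 tr [0.024 0.007]
88 [-115.   13.] turn 0.28 tr [0.032 0.011]
92 [-114.   21.] turn 0.35 tr [0.04  0.014]
```

Emit:
{"method": "jog_arm", "body": {"turn": [[0, 0, 0.035], [0, 0, 0.07], [0, 0, 0.105], [0, 0, 0.14], [0, 0, 0.175], [0, 0, 0.21], [0, 0, 0.245], [0, 0, 0.28], [0, 0, 0.31], [0, 0, 0.31]], "translation": [[0.004, 0.002, 0], [0.008, 0.003, 0], [0.012, 0.004, 0], [0.016, 0.005, 0], [0.02, 0.006, 0], [0.024, 0.0075, 0], [0.028, 0.009, 0], [0.032, 0.011, 0], [0.035, 0.012, 0], [0.035, 0.012, 0]], "grip": [1, 1, 1, 1, 1, 1, 1, 1, 1, 1]}}

```text
clock: 14.4
tool_pos: [0.4735, 0.0183, 0.0383]
eef_rot: [0.675, 0.738, -0.005, -0.004]
contact_force: [-11.0, -5.5, 4.3]
opening: 0.007
finger_force: 5.2
```

```bash
python3 -c "
from h import *
look()"
```

```text
t 14.4 tcp jig mm [-118.    14.9] z 38.3 F jig [-11.4  -4.5] 4.3 op 0.01 tool y in jig deg -0.0
top meter [([-51.0, -11.0], 13, 0.62)]
top terminals []
scene meter [([-53.0, -7.0], 16, 0.82)]
scene terminals [([-51.0, 40.0], 37, 0.72)]
```

Emit:
{"method": "jog_arm", "body": {"turn": [[0, 0, 0], [0, 0, 0], [0, 0, -0.17], [0, 0, -0.34], [0, 0, -0.51], [0, 0, -0.68], [0, 0, -0.85], [0, 0, -1.02], [0, 0, -1.19], [0, 0, -1.36], [0, 0, -1.53], [0, 0, -1.57]], "translation": [[0, -0.015, 0], [-0.01, -0.03, 0], [-0.04, -0.035, 0], [-0.08, -0.035, 0], [-0.12, -0.03, 0], [-0.13, -0.01, 0], [-0.13, 0.01, 0], [-0.13, 0.03, 0], [-0.13, 0.05, 0], [-0.13, 0.066, 0], [-0.13, 0.066, 0], [-0.13, 0.066, 0]], "grip": [1, 1, 1, 1, 1, 1, 1, 1, 1, 1, 1, 1]}}

```text
clock: 16.2
tool_pos: [0.5584, -0.1027, 0.0386]
eef_rot: [-0.046, 0.999, 0.001, 0.0]
contact_force: [-1.0, 0.6, 0.3]
opening: 0.004
finger_force: 0.0
```

```bash
python3 -c "
from h import *
look(('top','scene','wrist'),('meter','terminals','fence_start','post'))"
```

```text
t 16.2 tcp jig mm [ -44.3 -113.2] z 38.6 F jig [-0.9  0.7] 0.3 op 0.0 tool y in jig deg 90.1
top meter [([-51.0, -11.0], 11, 0.97)]
top terminals [([-52.0, 42.0], 37, 0.95)]
top fence_start [([2.0, 16.0], 15, 0.69)]
top post [([7.0, 1.0], 8, 0.41)]
scene meter [([-52.0, -10.0], 14, 0.87)]
scene terminals [([-53.0, 40.0], 34, 0.74)]
scene fence_start [([0.0, 18.0], 9, 0.56)]
scene post [([9.0, -2.0], 12, 0.66)]
wrist meter [([-57.0, -10.0], 10, 0.89)]
wrist terminals []
wrist fence_start []
wrist post []
```

Emit:
{"method": "jog_arm", "body": {"turn": [[0, 0, 0], [0, 0, 0], [0, 0, 0], [0, 0, 0], [0, 0, 0], [0, 0, 0], [0, 0, 0], [0, 0, 0], [0, 0, 0], [0, 0, 0], [0, 0, 0], [0, 0, 0], [0, 0, 0]], "translation": [[0.005, 0.015, 0], [0.01, 0.028, 0], [0.01, 0.034, 0], [0.01, 0.039, 0], [0.01, 0.045, 0], [0.01, 0.051, 0], [0.01, 0.057, 0], [0.01, 0.063, 0], [0.01, 0.069, 0], [0.01, 0.075, 0], [0.01, 0.081, 0], [0.01, 0.087, 0], [0.01, 0.093, 0]], "grip": [1, 1, 1, 1, 1, 1, 1, 1, 1, 1, 1, 1, 1]}}

```text
clock: 18.58
tool_pos: [0.5395, -0.0121, 0.0387]
eef_rot: [-0.045, 0.999, 0.0, -0.0]
contact_force: [0.7, -3.4, 0.1]
opening: 0.005
finger_force: 1.3
```

```bash
python3 -c "
from h import *
look()"
```

```text
t 18.57 tcp jig mm [-55.  -21.3] z 38.7 F jig [ 0.4 -3.4] 0.1 op 0.01 tool y in jig deg 90.0
top meter []
top terminals []
scene meter [([-55.0, 45.0], 12, 0.73)]
scene terminals [([-56.0, 97.0], 34, 0.86)]
```

Emit:
{"method": "jog_arm", "body": {"turn": [[0, 0, 0], [0, 0, 0], [0, 0, 0], [0, 0, 0], [0, 0, 0], [0, 0, 0], [0, 0, 0], [0, 0, 0], [0, 0, 0], [0, 0, 0], [0, 0, 0], [0, 0, 0]], "translation": [[0, -0.015, 0], [0.03, -0.02, 0], [0.06, -0.02, 0], [0.08, -0.01, 0], [0.08, 0.03, 0], [0.08, 0.055, 0], [0.07, 0.06, 0], [0.064, 0.06, 0], [0.06, 0.06, 0], [0.057, 0.06, 0], [0.055, 0.06, 0], [0.053, 0.06, 0]], "grip": [1, 1, 1, 1, 1, 1, 1, 1, 1, 1, 1, 1]}}

```text
clock: 20.38
tool_pos: [0.4789, 0.0412, 0.0386]
eef_rot: [-0.045, 0.999, -0.001, -0.003]
contact_force: [-7.6, -2.6, 5.7]
opening: 0.003
finger_force: 4.2
```

```bash
python3 -c "
from h import *
look()"
```

```text
t 20.38 tcp jig mm [-110.7   37.3] z 38.6 F jig [-7.8 -1.9] 5.7 op 0.0 tool y in jig deg 90.0
top meter [([-49.0, 46.0], 12, 0.86)]
top terminals []
scene meter [([-49.0, 45.0], 13, 0.63)]
scene terminals [([-50.0, 98.0], 36, 0.9)]
```

Emit:
{"method": "jog_arm", "body": {"turn": [[0, 0, 0], [0, 0, 0], [0, 0, 0], [0, 0, 0], [0, 0, 0], [0, 0, 0], [0, 0, 0], [0, 0, 0], [0, 0, 0], [0, 0, 0], [0, 0, 0], [0, 0, 0], [0, 0, 0], [0, 0, 0], [0, 0, 0], [0, 0, 0], [0, 0, 0], [0, 0, 0]], "translation": [[0.015, 0, 0], [0.025, -0.02, 0], [0.025, -0.06, 0], [0.02, -0.08, 0], [-0.01, -0.08, 0], [-0.04, -0.08, 0], [-0.057, -0.075, 0], [-0.057, -0.067, 0], [-0.057, -0.062, 0], [-0.057, -0.057, 0], [-0.057, -0.052, 0], [-0.057, -0.047, 0], [-0.057, -0.042, 0], [-0.057, -0.037, 0], [-0.057, -0.032, 0], [-0.057, -0.027, 0], [-0.057, -0.022, 0], [-0.057, -0.017, 0]], "grip": [1, 1, 1, 1, 1, 1, 1, 1, 1, 1, 1, 1, 1, 1, 1, 1, 1, 1]}}

```text
clock: 22.92
tool_pos: [0.539, 0.0288, 0.0386]
eef_rot: [-0.044, 0.999, -0.001, -0.001]
contact_force: [-2.5, -7.5, 0.6]
opening: 0.003
finger_force: 4.1
```

```bash
python3 -c "
from h import *
look()"
```

```text
t 22.93 tcp jig mm [-51.9  19.5] z 38.6 F jig [-3.2 -7.2] 0.6 op 0.0 tool y in jig deg 89.9
top meter []
top terminals []
scene meter [([-52.0, 83.0], 15, 0.72)]
scene terminals [([-51.0, 136.0], 34, 0.82)]
```

Emit:
{"method": "jog_arm", "body": {"turn": [[0, 0, 0], [0, 0, 0], [0, 0, 0], [0, 0, 0], [0, 0, 0], [0, 0, 0], [0, 0, 0], [0, 0, 0], [0, 0, 0]], "translation": [[0, 0.005, 0], [0, 0.01, 0], [0, 0.015, 0], [0, 0.02, 0], [0, 0.025, 0], [0, 0.03, 0], [0, 0.035, 0], [0, 0.04, 0], [0, 0.045, 0]], "grip": [1, 1, 1, 1, 1, 1, 1, 1, 1]}}

```text
clock: 24.35
tool_pos: [0.535, 0.074, 0.0386]
eef_rot: [-0.044, 0.999, -0.001, -0.001]
contact_force: [-1.5, -7.3, 1.5]
opening: 0.005
finger_force: 3.4
```

```bash
python3 -c "
from h import *
look()"
```

```text
t 24.35 tcp jig mm [-51.9  64.9] z 38.6 F jig [-2.2 -7.1] 1.5 op 0.01 tool y in jig deg 89.9
top meter []
top terminals [([106.0, 82.0], 3, 0.52)]
scene meter [([-50.0, 131.0], 12, 0.8)]
scene terminals [([-49.0, 183.0], 38, 0.68)]
```

Emit:
{"method": "jog_arm", "body": {"turn": [[0, 0, 0], [0, 0, 0], [0, 0, 0], [0, 0, 0], [0, 0, 0], [0, 0, 0]], "translation": [[0, 0.002, 0], [0, 0.004, 0], [0, 0.006, 0], [0, 0.008, 0], [0, 0.01, 0], [0, 0.011, 0]], "grip": [1, 1, 1, 1, 1, 1]}}

```text
clock: 25.4
tool_pos: [0.5339, 0.0851, 0.0386]
eef_rot: [-0.045, 0.999, -0.001, -0.001]
contact_force: [-2.0, -7.1, 1.5]
opening: 0.008
finger_force: 3.4
```

Emit:
{"method": "jog_arm", "body": {"turn": [[0, 0, 0], [0, 0, 0], [0, 0, 0]], "translation": [[0, 0.001, 0], [0, 0.002, 0], [0, 0.003, 0]], "grip": [1, 1, 1]}}

```text
clock: 25.78
tool_pos: [0.5337, 0.0879, 0.0386]
eef_rot: [-0.044, 0.999, -0.001, -0.001]
contact_force: [-1.4, -6.8, 0.6]
opening: 0.006
finger_force: 3.4
```

Emit:
{"method": "jog_arm", "body": {"turn": [[0, 0, 0], [0, 0, 0], [0, 0, 0]], "translation": [[0, 0.001, 0], [0, 0.002, 0], [0, 0.003, 0]], "grip": [1, 1, 1]}}

```text
clock: 26.15
tool_pos: [0.5335, 0.0905, 0.0386]
eef_rot: [-0.044, 0.999, -0.001, -0.001]
contact_force: [-2.0, -7.4, 1.1]
opening: 0.0
finger_force: 3.9
```

Emit:
{"method": "jog_arm", "body": {"turn": [[0, 0, 0], [0, 0, 0], [0, 0, 0]], "translation": [[0, 0.001, 0], [0, 0.002, 0], [0, 0.003, 0]], "grip": [1, 1, 1]}}

```text
clock: 26.52
tool_pos: [0.5332, 0.0929, 0.0386]
eef_rot: [-0.044, 0.999, -0.002, -0.001]
contact_force: [-0.9, -8.5, 1.4]
opening: 0.001
finger_force: 4.3
```

Emit:
{"method": "jog_arm", "body": {"turn": [[0, 0, 0], [0, 0, 0]], "translation": [[0, 0.001, 0], [0, 0.002, 0]], "grip": [1, 1]}}

```text
clock: 26.78
tool_pos: [0.5331, 0.094, 0.0386]
eef_rot: [-0.044, 0.999, -0.002, -0.001]
contact_force: [-0.8, -11.4, 1.3]
opening: 0.003
finger_force: 5.6
```

Emit:
{"method": "jog_arm", "body": {"turn": [[0, 0, 0], [0, 0, 0]], "translation": [[0, 0.001, 0], [0, 0.0015, 0]], "grip": [1, 1]}}

```text
clock: 27.02
tool_pos: [0.5331, 0.094, 0.0387]
eef_rot: [-0.043, 0.999, -0.003, -0.001]
contact_force: [-0.2, -12.3, 2.6]
opening: 0.008
finger_force: 6.6
```

Emit:
{"method": "jog_arm", "body": {"turn": [[0, 0, 0], [0, 0, 0], [0, 0, 0]], "translation": [[0, 0.001, 0], [0, 0.0015, 0], [0, 0.0015, 0]], "grip": [1, 1, 1]}}

```text
clock: 27.4
tool_pos: [0.533, 0.094, 0.0387]
eef_rot: [-0.042, 0.999, -0.004, -0.001]
contact_force: [0.3, -14.5, 2.9]
opening: 0.003
finger_force: 7.5
```

Emit:
{"method": "jog_arm", "body": {"turn": [[0, 0, 0], [0, 0, 0], [0, 0, 0]], "translation": [[0, 0.001, 0], [0, 0.0015, 0], [0, 0.0015, 0]], "grip": [1, 1, 1]}}

```text
clock: 27.78
tool_pos: [0.533, 0.094, 0.0388]
eef_rot: [-0.042, 0.999, -0.005, -0.001]
contact_force: [0.4, -16.8, 2.6]
opening: 0.004
finger_force: 8.8
```

It sits solidly at the stop: the position holds still while the force climbs to 17 N, which leaves about 10 N on the stop after the 7 N drag. I'll back off gently.

Emit:
{"method": "jog_arm", "body": {"turn": [[0, 0, 0], [0, 0, 0], [0, 0, 0], [0, 0, 0], [0, 0, 0], [0, 0, 0], [0, 0, 0], [0, 0, 0]], "translation": [[0, -0.002, 0], [0, -0.004, 0], [0, -0.006, 0], [0, -0.01, 0], [0, -0.02, 0], [0, -0.04, 0], [0, -0.065, -0.03], [0, -0.07, -0.08]], "grip": [1, 1, 1, 1, 1, 1, 1, 1]}}

```text
clock: 28.78
tool_pos: [0.5392, 0.0302, 0.1184]
eef_rot: [-0.044, 0.999, -0.0, -0.001]
contact_force: [0.0, 0.6, 0.2]
opening: 0.006
finger_force: 0.0
```

```bash
python3 -c "
from h import *
look()
import cv2
c=cams.snapshot('scene')[110:240,170:380];w=cams.snapshot('wrist')
cv2.imwrite('pics/d.png',np.hstack([cv2.resize(c,(420,260)),cv2.resize(w,(347,260))])[:,:,::-1])"
```

```text
t 28.77 tcp jig mm [-51.6  20.9] z 118.4 F jig [0.1 0.6] 0.2 op 0.01 tool y in jig deg 89.9
top meter [([-49.0, 150.0], 12, 0.87)]
top terminals [([-53.0, 201.0], 33, 0.88)]
scene meter [([-49.0, 149.0], 14, 0.66)]
scene terminals [([-50.0, 204.0], 37, 0.76)]
```

View pics/d.png

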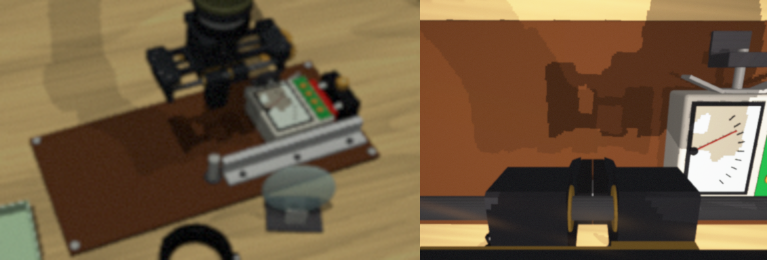

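The picture shows the meter flush along the fence with its green terminal strip on the red stop at about (318,95), and the glass and collar are undisturbed. I'll hand the job in.

```bash
python3 -c "
from plant import r
print(r.finish_job())"
```

```text
the job is handed in; nothing more can be done
None
```

The meter swung round the post and slid along the fence to the solid stop. I pressed it there with about 10 N (estimated from the wrist force) and backed the arm off; the job is handed in at about 29 s, and no verdict came back.

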